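Lock the specimen cassette into its transit cradle

TASK

Slide the clear specimen cassette along its cradle until its headed stud stands in the mouth of the brass cam, then turn the cam clockwise by its black bar so that its curved slot draws the cassette snug against the rubber buffer: properly tight, about 2 mm of squeeze, but never overtightened or rammed. Let go of everything and leave the other things on the table where they are.

Things in the scene. Friction and masses are not known exactly. Their poses are not given: they have to be found in the camera images.
- cradle: Grey steel cradle fixed to the table, deck 130 (x) by 250 (y) by 6 mm thick. Origin on its underside, 5 mm to +y of the deck's centre; z up. The cassette slides on the deck along the cradle's +y, between two side rails (14 mm high, 2 mm play either side), towards the cam, whose upright axis is at x 0, y +70 mm of this frame.
- cassette: Clear acrylic cassette, about 0.25 kg, loose, on the deck: 90 (x) by 80 (y) by 26 mm high; origin at the centre of its underside, axes parallel to the cradle's. On its lid a blue grip block 40 (x) by 14 (y) by 30 mm high (26 to 56 mm above the origin). A flat steel tongue on its +y face carries the upright headed stud.
- cassette_grip (a point): Middle of the blue grip block on the cassette, 41 mm above the cassette's underside (47 mm above the table; the block's top is at 62 mm); axes as the cassette's.
- stud (a point): Steel stud on the cassette, neck 8 mm, head 16 mm across; the point lies on its axis, level with the cam disc, 66 mm from the cassette's origin along its +y. The neck goes into the cam's slot with the head above the disc (head top 28 mm above the table).
- cam_grip (a point): Middle of the black bar by which the cam is turned, on the cam's axis, 51 mm above the table. The bar is 50 mm long, 14 mm thick, 30 mm high (36 to 66 mm above the table), with a white mark on top. This frame turns with the cam; in it the bar's length points 0.75 rad anticlockwise from +x, seen from above.
- cam (a joint): Cam angle in rad, growing clockwise seen from above. It starts at 0 to 0.1, its mouth facing the stud; end stop at 1.9; it stays where it is left. Turning it free takes about 0.28 N m. Each N on the buffer adds 0.01 to 0.02 N m while it turns, and 0.008 to 0.011 N m is felt while it is held still; the buffer load grows by about 50 to 60 N per rad past first touch, so properly tight lies about 0.25 rad past it.
- stop: Two dark steel posts on the deck carrying the sprung rubber buffer that the cassette's +y face meets; origin on the cam's axis at deck height. The buffer is worn: first touch comes with the stud 29 to 23.5 mm from the cam's axis, different each time, not reported, felt as a rise of the turning torque. It gives 7 N per mm. Right: 14 N (2 mm); under 7 N is loose, over 22 N overtight.
- cam_axis (a point): Centre of the brass cam disc (radius 41 mm, 15 to 21 mm above the table); axes as the cradle's. In the open mouth the stud bottoms 29 mm from here. From joint 0.4 on, the slot's outer wall catches the stud if it is less than 33 mm from here, and draws it in 10 mm per rad: its distance is then 31.5 mm - 10 mm x (joint - 0.4), up to 1 mm more under load.
- cam_disc: The brass cam disc with its curved slot and mouth; origin on the cam's axis at deck height (6 mm above the table); it turns with the bar.
Things that resemble listed ones, but are neither listed nor needed, are in the scene too. Leave any pink or purple look-alike of the cassette alone.

How it is judged:
By the outcome, as a careful person would: the job done as asked, in the order asked, and still so for the second after the job is handed in, with the robot touching nothing.
It also fails if it takes over 58 s, if anything falls off the work surface, if the arm or the gripper's body presses on something with over 40 N, if the wrist force passes 120 N, or if a joint passes its speed limit or range.

ROBOT

A 7-joint arm with a two-finger parallel gripper is mounted at the origin on the work surface. World frame = base frame: x ahead of the robot, y to its left, z up, the work surface at z = 0. Lengths are in mm, angles in rad, forces in N, time in s.
With the tool pointing down it reaches from about 400 to 875 mm from the base axis. Payload 4.4 kg.
Tool frame: the origin (TCP) lies midway between the tips of the shut fingers; the grasp point (between the pads) lies 19 mm behind it; x points along the fingers, y is the direction in which the jaws open and shut, and the axes are right-handed (so a half turn about x gives the same grasp; the last joint's range is limited). The gripper opens to 85 mm and grips with 20 to 120 N. Pads are 22 mm wide; open, the fingers measure 114 mm over their backs; the gripper's body (76 mm by 85 mm) begins 54 mm behind the grasp point. The pads swing forward as they close: fully open they stand 13 mm farther back than shut.
Start: joints at [1.201, 0.628, 0.038, 1.517, -0.027, 0.996, -0.02], TCP at [194.474, -620.24, 231.313] pointing down, gripper open.
Joint ranges: [-3.06, 3.06], [-0.37, 2.12], [-1.25, 1.32], [0.18, 2.47], [-1.1, 4.24], [0.23, 1.98], [-2.94, 2.94]. Speed limits (rad/s): [2.57, 2.57, 3.14, 3.14, 3.14, 3.14, 3.14].

INTERFACE

Orientations are given as [roll, pitch, yaw] about the fixed x, y, z axes, in that order (R = Rz(yaw) Ry(pitch) Rx(roll)).
In Python, from cell import ctrl gives the robot as it stands.
- The arm moves only by the tool arm_command, never from a script. Its argument "series" is a list of rows, each a list of 7 numbers: the opening, from 0 (shut) to 1 (fully open), then the shift along the world's x, y, z in cm, then the turn, a rotation vector about the world's x, y, z in degrees. In form: [[claw, x, y, z, rx, ry, rz], ...]. A call has 1 to 20 rows; each row shifts and turns the commanded pose from where the row before left it; what a row does not reach is not made up. A row lasts 1/12 s, in which the tool goes at most 41.7 mm and 7.16 degrees, less where a joint would pass 70% of its speed; a pose out of reach is approached as far as the arm can. A call with a gripper value outside its range is refused whole. The fingers move at their own pace and stop on an object; the grip force is fixed at half the most. Time passes only in rows, so rows that do not move let the fingers close. It gives the time, the measured TCP pose, the force and the opening at its end, in the units of the state.
- ctrl.read_state(): the state, without advancing time (a new reading comes with each control period).
- ctrl.get_image(name): name is "scene" or "top"; returns the picture (400x640x3 uint8, blue, green, red); there is no depth.
- ctrl.calibration(name): a dict with "fovy" (degrees; the focal length in pixels is half the picture's height over the tangent of half this angle, whatever the lens; pixels are square), "cx", "cy" (the principal point, pixels), "k1" (the pictures are not rectified: a ray, as slopes to the right and down, at radius r is drawn at 1 + k1 r^2 times it, then the intrinsics apply), "cam_to_world" (4x4, takes a point from camera to world coordinates). Camera axes: x right, y up, looking along -z (the intrinsics and any distortion apply to the point x, -y, -z); pixel columns grow to the right and rows downward; lengths in mm; the calibration is good to about 2 mm. A picture is of the moment at which its call begins. calibration takes no time and is no camera call.
- ctrl.finish_job(): hands the job in, once; it reports no verdict.
Trained networks look in the newest picture that a camera, given by its name, has taken for a name from the list of things; names that differ only in an ending like _2 or _b are one class to them, and where a whole thing is asked for, a point or a joint stands for the part that bears it (a point fixed in the world has none). Each returns a list of dicts, best first, with "conf" (0 to 1); they miss things now and then, are a little off and sometimes report something else, mostly with a low value. They report only what shows in the picture. A call takes as long as a camera call. They do not tell look-alikes from the thing itself.
- ctrl.spot_in(label, camera): "centre" ([x, y, z] in mm, in world coordinates, good to about 4 mm: the middle of the surface that is visible of it).
The state is a dict: "clock": time; "qpos": joint angles; "qd": joint speeds; "tau": joint torques, N m; "eef_pos": TCP position; "tool_rot": TCP orientation; "force": force on the tool from outside, world axes, zero at the start; "torque": the same for the moment, N m; "width": finger opening in mm.
Only numpy, scipy, OpenCV 4.12 (cv2) and the standard library are available. Lean on these libraries where they do the work, as an engineer would, in place of code of your own. Each camera call takes 0.05 s, during which the arm holds its last target.

## Working session

There is one attempt and no reset: what is moved stays moved. The work goes in short steps, Python scripts to look and compute and a tool call to move; the robot and the scene stay as the last step left them, time stands still between calls to the robot, and variables do not carry over. Pictures are saved under pics/ and viewed, and the job is handed in when it is done.

Besides the shell and the picture viewer there is one more tool, called after "Call:" as name(argument=value, ...), one argument or row to a line, values as JSON. arm_command: Moves the arm, as the interface text tells. Its arguments: {"type":"object","properties":{"series":{"type":"array"}},"required":["series"]}

```bash
mkdir -p pics; ls
cat > h.py <<'E'
import numpy as np,cv2
from cell import ctrl
def K(n):
    c=ctrl.calibration(n); f=200/np.tan(np.radians(c['fovy'])/2); return c,f
def ray(n,u,v):
    c,f=K(n); d=np.array([(u-c['cx'])/f,(v-c['cy'])/f]); s=d.copy()
    for _ in range(20): s=d/(1+c['k1']*(s@s))
    T=np.array(c['cam_to_world']); return T[:3,3],T[:3,:3]@np.array([s[0],-s[1],-1])
def at(n,u,v,z):
    o,d=ray(n,u,v); return o+d*(z-o[2])/d[2]
def px(n,p):
    c,f=K(n); T=np.array(c['cam_to_world']); q=T[:3,:3].T@(np.array(p)-T[:3,3]); s=np.array([q[0],-q[1]])/-q[2]
    s=s*(1+c['k1']*(s@s)); return s*f+[c['cx'],c['cy']]
E
python3 - <<'E'
from h import *
for n in('scene','top'):
    cv2.imwrite(f'pics/{n}0.png',ctrl.get_image(n)); print(n,ctrl.calibration(n))
for l in ['cassette','cassette_grip','stud','cam_grip','cam_disc','stop','cradle']:
    print(l,[(np.round(d['centre']).tolist(),round(d['conf'],2)) for d in ctrl.spot_in(l,'top')])
s=ctrl.read_state();print({k:np.round(v,3).tolist() for k,v in s.items()})
E
```

```text
pics
scene {'fovy': 56.6115785433153, 'cx': 318.6711096155705, 'cy': 203.05785576412694, 'k1': 0.008323984054952757, 'cam_to_world': array([[ 4.27597047e-01, -7.07768703e-01,  5.62338180e-01,
         8.63468388e+02],
       [ 9.03846010e-01,  3.24464110e-01, -2.78900399e-01,
        -2.30229550e+02],
       [ 1.49384167e-02,  6.27524107e-01,  7.78453813e-01,
         5.69381207e+02],
       [ 0.00000000e+00,  0.00000000e+00,  0.00000000e+00,
         1.00000000e+00]])}
top {'fovy': 45.23811087017242, 'cx': 317.5631541087486, 'cy': 204.2893453034305, 'k1': -0.01959110778076597, 'cam_to_world': array([[ 1.97742385e-02,  9.97227770e-01, -7.17339078e-02,
         4.42142910e+02],
       [-9.99801278e-01,  1.95418853e-02, -3.93953474e-03,
        -6.34454479e+01],
       [-2.52679765e-03,  7.17975539e-02,  9.97416025e-01,
         8.76834744e+02],
       [ 0.00000000e+00,  0.00000000e+00,  0.00000000e+00,
         1.00000000e+00]])}
cassette [([587.0, -49.0, 32.0], 0.94), ([364.0, -48.0, 29.0], 0.88), ([432.0, -226.0, 25.0], 0.68), ([604.0, -222.0, 25.0], 0.63), ([553.0, 88.0, 22.0], 0.18)]
cassette_grip [([366.0, -47.0, 27.0], 0.95), ([587.0, -54.0, 29.0], 0.9), ([606.0, -228.0, 26.0], 0.75), ([428.0, -222.0, 26.0], 0.61)]
stud [([363.0, -46.0, 25.0], 0.93), ([589.0, -50.0, 32.0], 0.8), ([608.0, -221.0, 26.0], 0.8), ([426.0, -229.0, 23.0], 0.8), ([556.0, 89.0, 16.0], 0.69)]
cam_grip [([559.0, 89.0, 20.0], 0.87)]
cam_disc [([560.0, 87.0, 19.0], 0.81)]
stop [([590.0, 43.0, 24.0], 0.5)]
cradle [([564.0, 37.0, 6.0], 0.61)]
{'clock': 0.45, 'qpos': [1.201, 0.628, 0.038, 1.518, -0.027, 0.996, -0.02], 'qd': [0.002, -0.001, -0.0, 0.0, -0.001, 0.0, 0.0], 'tau': [-0.001, -56.272, 1.224, -19.354, 0.011, 0.003, 0.0], 'eef_pos': [194.464, -620.168, 231.217], 'tool_rot': [-1.814, 1.571, 1.632], 'force': [-0.842, -0.517, -1.278], 'torque': [-0.002, 0.001, 0.03], 'width': 85.067}
```

View pics/top0.png

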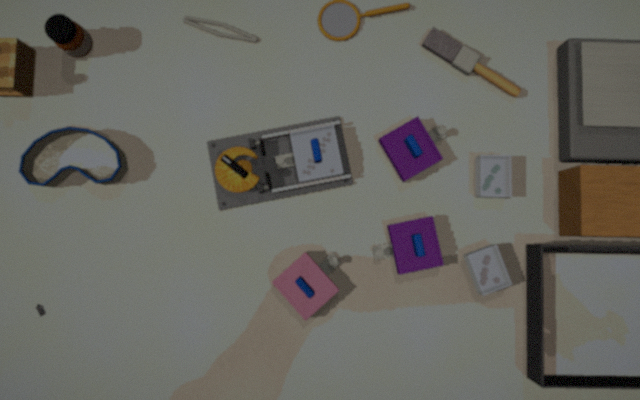

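View pics/scene0.png

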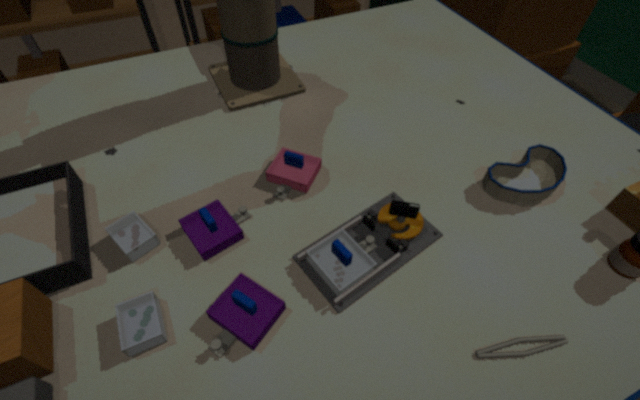

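The top view shows five candidates: the clear cassette on the cradle (318,152), purple ones at (411,149) and (415,245), pink at (305,286), and clear boxes without a block at (494,176) and (488,270). The one at (318,152) fits: it is clear, has a blue block, and sits between the rails facing the brass cam at (237,170). I'll confirm in a crop.

Run:
```python
from h import *
a=cv2.imread('pics/top0.png')[105:220,195:365]
cv2.imwrite('pics/c1.png',cv2.resize(cv2.convertScaleAbs(a,alpha=1.6),None,fx=4.7,fy=4.7,interpolation=cv2.INTER_CUBIC))
a=cv2.imread('pics/scene0.png')[185:310,285:450]
cv2.imwrite('pics/c2.png',cv2.resize(cv2.convertScaleAbs(a,alpha=1.2),None,fx=4.7,fy=4.7,interpolation=cv2.INTER_CUBIC))
```

```text
(no output)
```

View pics/c1.png

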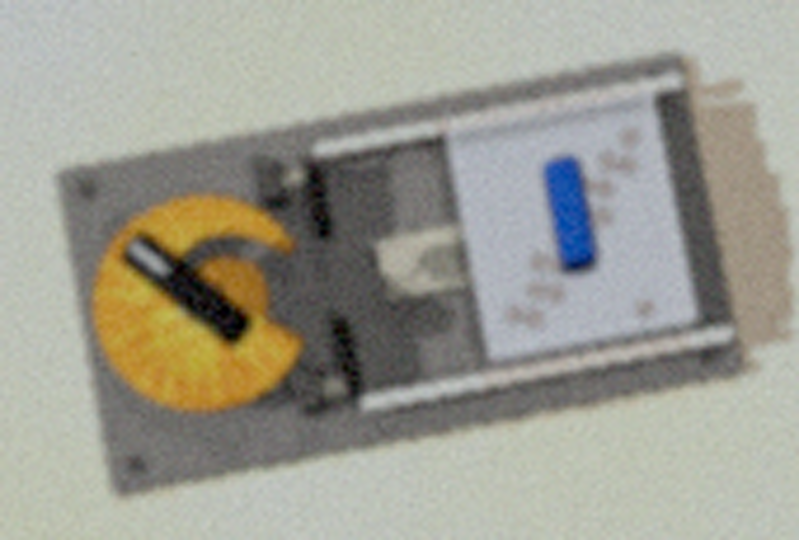

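View pics/c2.png

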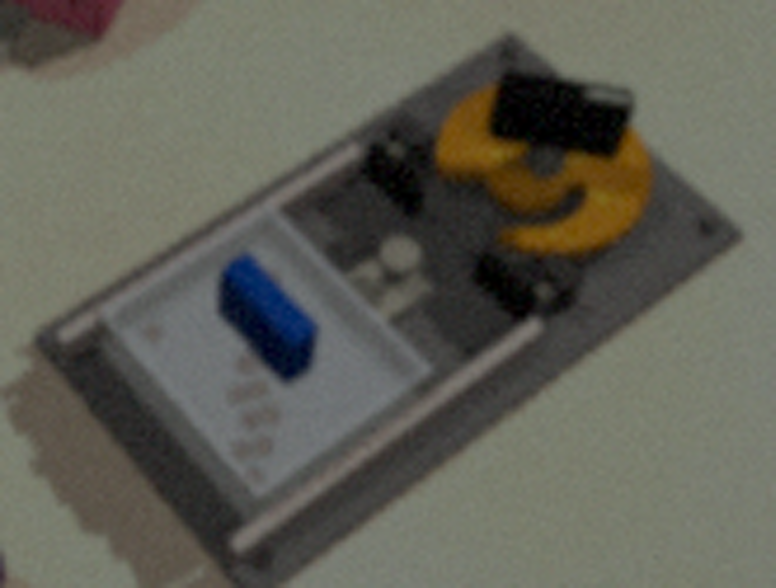

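The crop confirms it: clear body, blue block, and the stud tongue pointing at the cam's open mouth. Now I'll measure the poses.

Run:
```python
from h import *
f=lambda x,y:(x/4.7+195-.4,y/4.7+105-.4)
C=[(60,172),(680,58),(745,370),(118,492)]
P=np.array([at('top',*f(*c),6) for c in C])[:,:2]
print(P.round(1))
ey=(P[0]-P[1]+P[3]-P[2]);print('dims',np.linalg.norm(P[0]-P[1]),np.linalg.norm(P[3]-P[2]),np.linalg.norm(P[0]-P[3]),np.linalg.norm(P[1]-P[2]))
yaw=np.arctan2(-ey[0],ey[1]); ey/=np.linalg.norm(ey); ex=np.array([ey[1],-ey[0]])
ctr=P.mean(0); org=ctr+5*ey; print('yaw',yaw,'org',org,'cam',org+70*ey,'ex',ex,'ey',ey)
# scene check: cradle corners
g=lambda x,y:(x/4.7+285-.4,y/4.7+185-.4)
C2=[(740,235),(510,35),(38,340),(245,590)]
Q=np.array([at('scene',*g(*c),6) for c in C2])[:,:2];print('scene',Q.round(1),Q.mean(0))
# blobs
img=cv2.imread('pics/top0.png');hsv=cv2.cvtColor(img,cv2.COLOR_BGR2HSV)
m=((hsv[...,0]>100)&(hsv[...,0]<125)&(hsv[...,1]>150)).astype(np.uint8)*255;m[:,:300]=0;m[:,335:]=0;m[:130]=0;m[170:]=0
c=max(cv2.findContours(m,0,2)[0],key=cv2.contourArea);r=cv2.minAreaRect(c);print('blue',r,at('top',*r[0],60))
rel=at('top',*r[0],60)[:2]-org;print('cassette rel',rel@ex,rel@ey)
for a,b in [((128,250),(232,335))]:
  pass
# bar top corners by eye (crop1)
B=np.array([at('top',*f(*c),66) for c in [(142,232),(122,256),(236,342),(250,318)]])[:,:2]
d=B[2]+B[3]-B[0]-B[1];print('bar',B.round(1),B.mean(0),'angle rel cradle',(np.arctan2(d[1],d[0])-yaw)%np.pi)
print('disc centre', at('top',*f(197,302),21))
```

```text
[[ 617.2  145. ]
 [ 667.   -96.9]
 [ 544.4 -124.1]
 [ 492.2  117.9]]
dims 246.9460251917878 247.5344298688529 127.89601621175366 125.62201001164574
yaw 0.2079141258084237 org [579.15550328  15.37550569] cam [564.70614539  83.86795824] ex [0.97846361 0.2064194 ] ey [-0.2064194   0.97846361]
scene [[ 617.9  145.5]
 [ 493.   119.4]
 [ 546.6 -121.1]
 [ 665.   -95.4]] [580.65185577  12.07185792]
blue ((315.8077087402344, 150.03848266601562), (22.35723876953125, 6.6679487228393555), 78.69007110595703) [594.39341985 -55.34893871  60.        ]
cassette rel 0.3108495609479247 -72.34669660893768
bar [[583.6  99.9]
 [574.6 106.9]
 [544.   64.5]
 [552.8  59.7]] [563.74012312  82.73890188] angle rel cradle 0.7243789705581882
disc centre [564.73807696  86.98225512  21.        ]
```

Run:
```python
from h import *
from scipy.spatial.transform import Rotation as R
s=ctrl.read_state(); M=R.from_euler('xyz',s['tool_rot']).as_matrix(); print(M.round(3))
a=np.degrees(np.arctan2(M[1,1],M[0,1]));print('jaw deg',a,'need cassette',np.degrees(.208)+90,'bar',np.degrees(.208+.75-.02)+90,'mod 180')
```

```text
[[-0.     0.299 -0.954]
 [ 0.    -0.954 -0.299]
 [-1.    -0.    -0.   ]]
jaw deg -72.59621559281321 need cassette 101.91752213872113 bar 143.74344118327122 mod 180
```

Call:
arm_command(
  series=[
    [0.5,2,2.8,0,0,0,0],
    [0.5,2,2.8,0,0,0,0],
    [0.5,2,2.8,0,0,0,0],
    [0.5,2,2.8,0,0,0,0],
    [0.5,2,2.8,0,0,0,0],
    [0.5,2,2.8,0,0,0,0],
    [0.5,2,2.8,0,0,0,0],
    [0.5,2,2.8,0,0,0,0],
    [0.5,2,2.8,0,0,0,0],
    [0.5,2,2.8,0,0,0,0],
    [0.5,2,2.8,0,0,0,0],
    [0.5,2,2.8,0,0,0,-1],
    [0.5,2,2.8,0,0,0,-1],
    [0.5,2,2.8,0,0,0,-1],
    [0.5,2,2.8,0,0,0,-1],
    [0.5,2,2.8,0,0,0,-1],
    [0.5,2,2.8,0,0,0,-0.5],
    [0.5,2,2.8,0,0,0,0],
    [0.5,2,2.8,0,0,0,0],
    [0.5,2,2.8,0,0,0,0],
  ],
)

```text
clock: 2.12
eef_pos: [595.3, -58.7, 231.5]
tool_rot: [2.654, 1.57, -0.28]
force: [0.8, -0.7, -0.1]
width: 42.9
```

```bash
cat >> h.py <<'E'
from scipy.spatial.transform import Rotation as R
def st():
    s=ctrl.read_state(); M=R.from_euler('xyz',s['tool_rot']).as_matrix()
    print('t',round(s['clock'],2),'p',np.round(s['eef_pos'],1),'jaw',round(np.degrees(np.arctan2(M[1,1],M[0,1])),2),'app',M[:,0].round(3),'F',np.round(s['force'],1),'T',np.round(s['torque'],3),'w',round(s['width'],1),'q7',round(s['qpos'][6],2))
    return s
E
python3 -c "
from h import *
st()"
```

```text
t 2.12 p [595.3 -58.7 231.5] jaw -78.09 app [ 0. -0. -1.] F [ 0.8 -0.7 -0.1] T [-0.02  -0.007 -0.01 ] w 42.9 q7 -1.29
```

Call:
arm_command(
  series=[
    [0.45,-0.1,0.35,-3,0,0,0],
    [0.45,0,0,-3,0,0,0],
    [0.45,0,0,-3,0,0,0],
    [0.45,0,0,-3,0,0,0],
    [0.45,0,0,-2.5,0,0,0],
    [0.45,0,0,-2,0,0,0],
    [0.45,0,0,-1.5,0,0,0],
    [0.45,0,0,-0.8,0,0,0],
    [0.45,0,0,-0.4,0,0,0],
    [0.45,0,0,0,0,0,0],
  ],
)

```text
clock: 2.95
eef_pos: [593.3, -56.7, 38.9]
tool_rot: [-0.272, 1.57, 3.078]
force: [0.3, -0.3, -0.6]
width: 38.1
```

Run:
```python
from h import *
st()
a=ctrl.get_image('scene')[185:310,285:450]
cv2.imwrite('pics/c3.png',cv2.resize(cv2.convertScaleAbs(a,alpha=1.3),None,fx=4.7,fy=4.7,interpolation=cv2.INTER_CUBIC))
```

```text
t 2.95 p [593.3 -56.7  38.9] jaw -78.09 app [-0.001  0.    -1.   ] F [ 0.3 -0.3 -0.6] T [-0.03   0.003  0.018] w 38.1 q7 -1.29
```

View pics/c3.png

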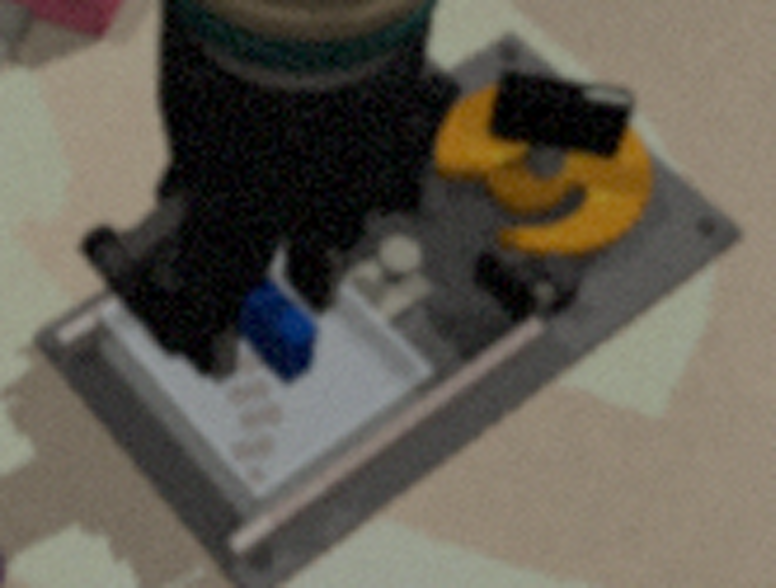

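The open fingers straddle the blue block (crop 280,330) and the stud is clear ahead of them (400,255). Closing.

Call:
arm_command(
  series=[
    [0,0,0,0,0,0,0],
    [0,0,0,0,0,0,0],
    [0,0,0,0,0,0,0],
    [0,0,0,0,0,0,0],
    [0,0,0,0,0,0,0],
    [0,0,0,0,0,0,0],
    [0,0,0,0,0,0,0],
    [0,0,0,0,0,0,0],
  ],
)

```text
clock: 3.67
eef_pos: [594.5, -56.8, 40.6]
tool_rot: [2.879, 1.568, -0.055]
force: [-0.2, 0.5, 5.8]
width: 12.7
```

```bash
python3 -c "
from h import *
st()"
```

```text
t 3.67 p [594.5 -56.8  40.6] jaw -78.1 app [ 0.002 -0.    -1.   ] F [-0.2  0.5  5.8] T [ 0.069  0.154 -0.039] w 12.7 q7 -1.29
```

Call:
arm_command(
  series=[
    [0,0,0,0.15,0,0,0],
    [0,-0.04,0.2,0,0,0,0],
    [0,-0.08,0.39,0,0,0,0],
    [0,-0.08,0.39,0,0,0,0],
    [0,-0.08,0.39,0,0,0,0],
    [0,-0.08,0.39,0,0,0,0],
    [0,-0.08,0.39,0,0,0,0],
    [0,-0.08,0.39,0,0,0,0],
    [0,-0.08,0.39,0,0,0,0],
    [0,-0.08,0.39,0,0,0,0],
    [0,-0.08,0.39,0,0,0,0],
    [0,-0.08,0.39,0,0,0,0],
    [0,-0.04,0.2,0,0,0,0],
    [0,0,0,0,0,0,0],
  ],
)

```text
clock: 4.83
eef_pos: [584.5, -12.8, 40.8]
tool_rot: [-1.252, 1.57, 2.098]
force: [0.1, 0.3, -2.4]
width: 12.9
```

Run:
```python
from h import *
st()
for n in ('scene','top'):
    a=ctrl.get_image(n); a=a[185:310,285:450] if n=='scene' else a[105:220,195:365]
    cv2.imwrite(f'pics/d_{n}.png',cv2.resize(cv2.convertScaleAbs(a,alpha=1.5),None,fx=4.7,fy=4.7,interpolation=cv2.INTER_CUBIC))
```

```text
t 4.83 p [584.5 -12.8  40.8] jaw -78.04 app [-0.  0. -1.] F [ 0.1  0.3 -2.4] T [-0.019 -0.02   0.006] w 12.9 q7 -1.35
```

View pics/d_scene.png

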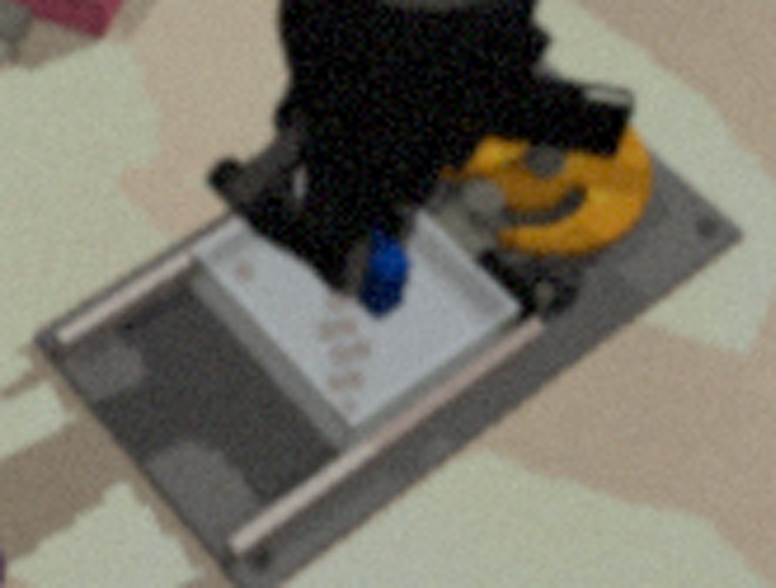

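View pics/d_top.png

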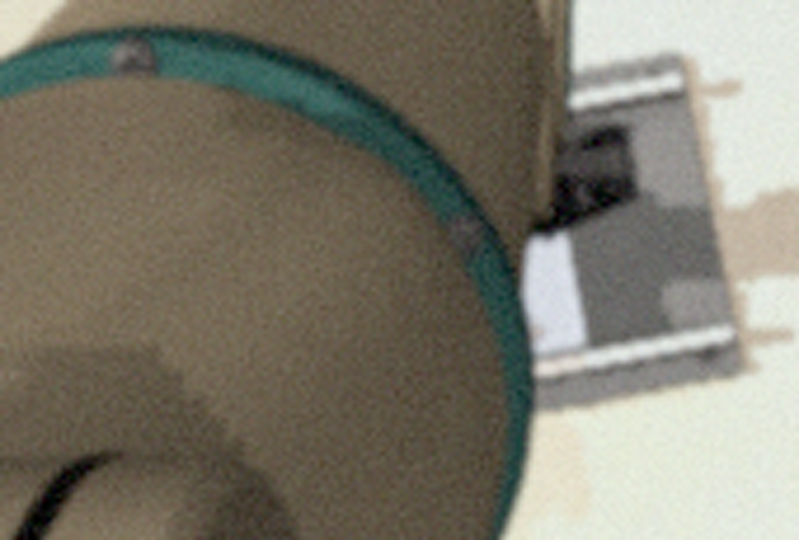

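The scene view shows the stud head (485,200) at the mouth of the cam and no contact force. I'll creep on.

Call:
arm_command(
  series=[
    [0,-0.01,0.05,0,0,0,0],
    [0,-0.01,0.05,0,0,0,0],
    [0,-0.01,0.05,0,0,0,0],
    [0,0,0,0,0,0,0],
    [0,0,0,0,0,0,0],
  ],
)

```text
clock: 5.35
eef_pos: [584.4, -12.3, 40.8]
tool_rot: [-2.017, 1.571, 1.333]
force: [0.4, 0.6, -1.5]
width: 12.6
```

```bash
python3 -c "
from h import *
st()"
```

```text
t 5.35 p [584.4 -12.3  40.8] jaw -78.1 app [ 0.  0. -1.] F [ 0.4  0.6 -1.5] T [ 0.018 -0.014  0.011] w 12.6 q7 -1.36
```

Call:
arm_command(
  series=[
    [0,-0.01,0.05,0,0,0,0],
    [0,-0.01,0.05,0,0,0,0],
    [0,-0.01,0.05,0,0,0,0],
    [0,0,0,0,0,0,0],
    [0,0,0,0,0,0,0],
  ],
)

```text
clock: 5.77
eef_pos: [584.0, -10.7, 40.8]
tool_rot: [-1.254, 1.571, 2.096]
force: [0.3, 0.4, -1.8]
width: 12.7
```

```bash
python3 -c "
from h import *
st()"
```

```text
t 5.77 p [584.  -10.7  40.8] jaw -78.09 app [-0.  0. -1.] F [ 0.3  0.4 -1.8] T [ 0.034 -0.007  0.044] w 12.7 q7 -1.36
```

Call:
arm_command(
  series=[
    [0,-0.01,0.05,0,0,0,0],
    [0,-0.01,0.05,0,0,0,0],
    [0,0,0,0,0,0,0],
    [0,0,0,0,0,0,0],
  ],
)

```text
clock: 6.1
eef_pos: [583.8, -9.6, 40.8]
tool_rot: [-1.125, 1.571, 2.225]
force: [-0.2, 0.0, -2.3]
width: 12.9
```

Run:
```python
from h import *
st()
a=ctrl.get_image('scene')[205:275,360:450]
cv2.imwrite(f'pics/e.png',cv2.resize(cv2.convertScaleAbs(a,alpha=1.7),None,fx=8,fy=8,interpolation=cv2.INTER_CUBIC))
```

```text
t 6.1 p [583.8  -9.6  40.8] jaw -78.09 app [-0.  0. -1.] F [-0.2  0.  -2.3] T [0.014 0.078 0.009] w 12.9 q7 -1.36
```

View pics/e.png

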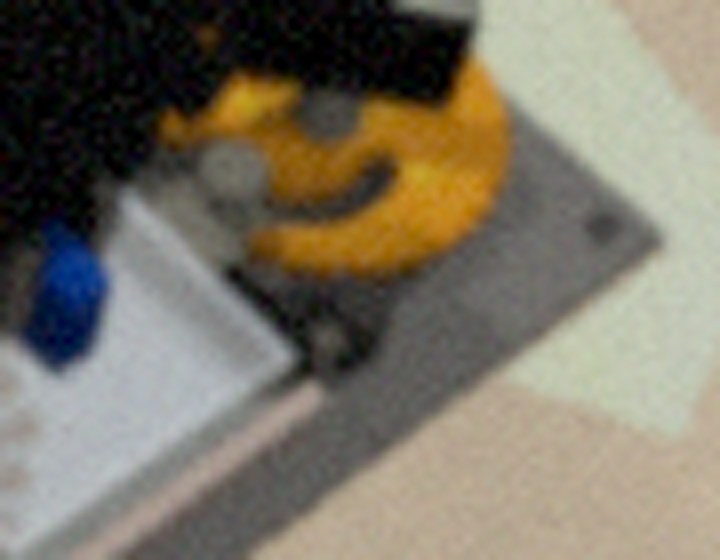

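Run:
```python
from h import *
ey=np.array([-.2064,.9785]);ex=np.array([.9785,.2064]);cam=np.array([565,84.])
p=at('scene',232/8+360-.45,165/8+205-.45,28)[:2];print(p,(p-cam)@ex,(p-cam)@ey)
g=np.array([583.8,-9.6])+66*ey; print('via tcp',(g-cam)@ex,(g-cam)@ey)
# disc right edge fit check: project circles radius41 at z21
b=cv2.imread('pics/e.png')
for c in (cam,):
  for t in np.linspace(0,6.28,60):
    u=(px('scene',[c[0]+41*np.cos(t),c[1]+41*np.sin(t),21])-[360-.45,205-.45])*8; cv2.circle(b,tuple(int(x) for x in u),2,(0,255,0),-1)
    u=(px('scene',[g[0]+8*np.cos(t),g[1]+8*np.sin(t),28])-[360-.45,205-.45])*8; cv2.circle(b,tuple(int(x) for x in u),2,(255,255,0),-1)
cv2.imwrite('pics/f.png',b)
```

```text
[570.63128054  55.84678061] -0.30061647545455045 -28.710221471182702
via tcp -0.9232400000000148 -29.463748139999996
```

View pics/f.png

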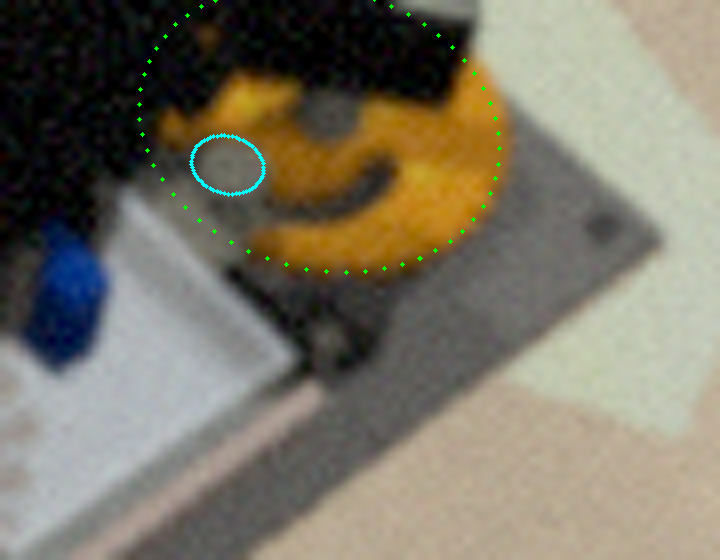

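Call:
arm_command(
  series=[
    [0,-0.01,0.05,0,0,0,0],
    [0,-0.01,0.05,0,0,0,0],
    [0,0,0,0,0,0,0],
    [0,0,0,0,0,0,0],
  ],
)

```text
clock: 6.48
eef_pos: [583.6, -8.7, 40.8]
tool_rot: [-0.572, 1.571, 2.778]
force: [0.2, 0.2, -2.3]
width: 12.9
```

```bash
python3 -c "
from h import *
st()"
```

```text
t 6.48 p [583.6  -8.7  40.8] jaw -78.09 app [-0.  0. -1.] F [ 0.2  0.2 -2.3] T [ 0.003  0.003 -0.036] w 12.9 q7 -1.36
```

Call:
arm_command(
  series=[
    [0,-0.01,0.05,0,0,0,0],
    [0,-0.01,0.05,0,0,0,0],
    [0,0,0,0,0,0,0],
    [0,0,0,0,0,0,0],
  ],
)

```text
clock: 6.82
eef_pos: [583.5, -7.6, 40.8]
tool_rot: [-2.126, 1.571, 1.223]
force: [-0.4, 0.4, -2.2]
width: 12.8
```

```bash
python3 -c "
from h import *
st()"
```

```text
t 6.82 p [583.5  -7.6  40.8] jaw -78.09 app [ 0.  0. -1.] F [-0.4  0.4 -2.2] T [-0.024 -0.012 -0.023] w 12.8 q7 -1.36
```

Call:
arm_command(
  series=[
    [0,-0.01,0.05,0,0,0,0],
    [0,-0.01,0.05,0,0,0,0],
    [0,0,0,0,0,0,0],
    [0,0,0,0,0,0,0],
  ],
)

```text
clock: 7.15
eef_pos: [583.4, -6.9, 40.8]
tool_rot: [2.198, 1.57, -0.736]
force: [0.3, -0.2, -2.1]
width: 12.9
```

Run:
```python
from h import *
st()
a=ctrl.get_image('scene')[205:275,360:450]
cv2.imwrite(f'pics/e2.png',cv2.resize(cv2.convertScaleAbs(a,alpha=1.7),None,fx=8,fy=8,interpolation=cv2.INTER_CUBIC))
```

```text
t 7.15 p [583.4  -6.9  40.8] jaw -78.1 app [ 0. -0. -1.] F [ 0.3 -0.2 -2.1] T [-0.119 -0.02   0.031] w 12.9 q7 -1.36
```

View pics/e2.png

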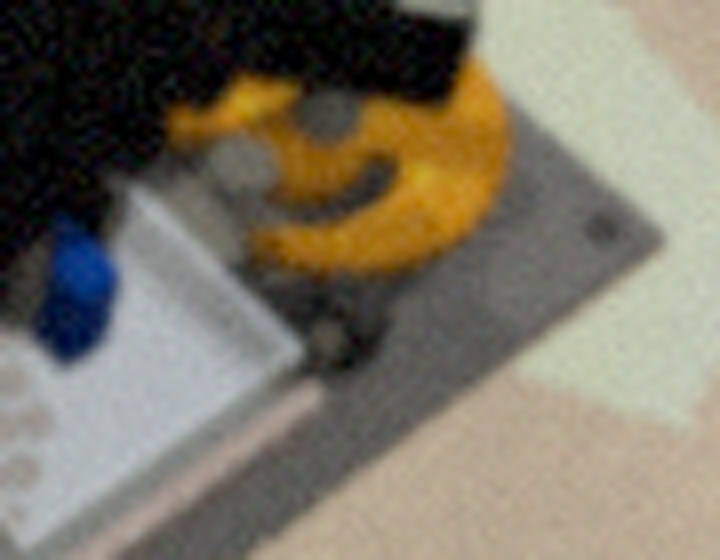

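The stud head (240,160) is in the mouth, and a first slight moment shows. I'll release, lift and look.

Call:
arm_command(
  series=[
    [0.4,0,0,0,0,0,0],
    [0.4,0,0,0,0,0,0],
    [0.4,0,0,0,0,0,0],
    [0.4,0,0,0,0,0,0],
    [0.4,0,0,1,0,0,0],
    [0.4,0,0,2,0,0,0],
    [0.4,0,0,3,0,0,3],
    [0.4,0,0,3,0,0,5],
    [0.4,1.5,-3,3,0,0,6],
    [0.4,1.5,-3,0,0,0,6],
    [0.4,1.5,-3,0,0,0,6],
    [0.4,1.5,-3,0,0,0,6],
    [0.4,1.5,-3,0,0,0,6],
    [0.4,0,-3,0,0,0,4],
    [0.4,0,-3,0,0,0,0],
    [0.4,0,-3,0,0,0,0],
  ],
)

```text
clock: 8.53
eef_pos: [657.0, -246.3, 159.3]
tool_rot: [1.79, 1.57, -0.41]
force: [0.4, 0.6, -0.9]
width: 34.4
```

Run:
```python
from h import *
st()
img=ctrl.get_image('top');a=img[105:220,195:365];cv2.imwrite('pics/top1.png',img)
cv2.imwrite(f'pics/g_top.png',cv2.resize(cv2.convertScaleAbs(a,alpha=1.6),None,fx=4.7,fy=4.7,interpolation=cv2.INTER_CUBIC))
```

```text
t 8.53 p [ 657.  -246.3  159.3] jaw -36.1 app [ 0. -0. -1.] F [ 0.4  0.6 -0.9] T [ 0.043 -0.067  0.018] w 34.4 q7 -0.44
```

View pics/g_top.png

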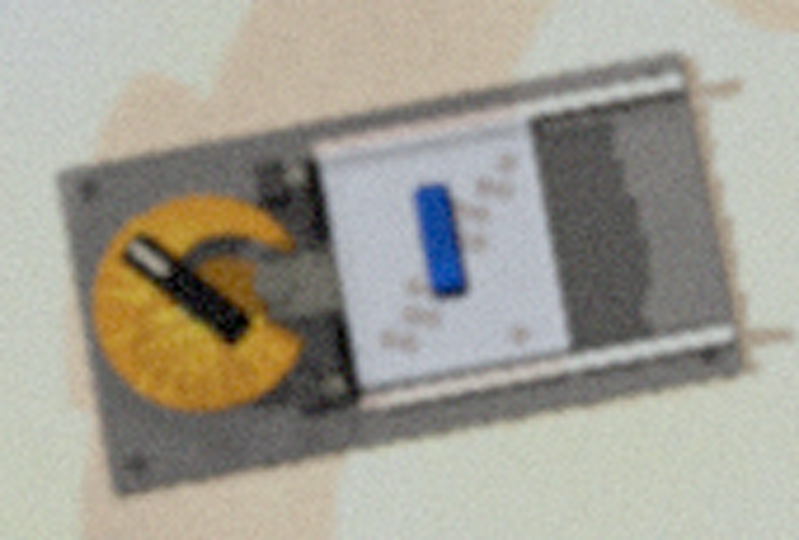

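The clear cassette is up against the posts and the stud is in the cam's mouth (290,280). The cam has not moved. Refining the cam axis and the bar angle.

```bash
cat >> h.py <<'E'
def barfit(img,c=(238,170)):
    g=cv2.cvtColor(img,cv2.COLOR_BGR2HSV); m=((g[...,2]<45)).astype(np.uint8)
    return m
E
python3 - <<'E'
from h import *
img=cv2.imread('pics/top1.png');hsv=cv2.cvtColor(img,cv2.COLOR_BGR2HSV)
m=((hsv[...,0]>12)&(hsv[...,0]<32)&(hsv[...,1]>140)&(hsv[...,2]>60)).astype(np.uint8);m[:,:205]=0;m[:,270:]=0;m[:130]=0;m[205:]=0
c=max(cv2.findContours(m,0,1)[0],key=cv2.contourArea)
W=np.array([at('top',*p[0],21)[:2] for p in c])
from scipy.optimize import least_squares
r=least_squares(lambda q:np.hypot(*(W-q[:2]).T)-41,[565,84],loss='soft_l1',f_scale=1);print('disc fit',r.x,np.median(abs(r.fun)))
m=((hsv[...,0]>100)&(hsv[...,0]<125)&(hsv[...,1]>150)).astype(np.uint8);m[:,:270]=0;m[:,315:]=0;m[:130]=0;m[180:]=0
cc=max(cv2.findContours(m,0,2)[0],key=cv2.contourArea);rr=cv2.minAreaRect(cc);b=at('top',*rr[0],60)[:2];print('blue',rr,b)
ey=np.array([-.2064,.9785]);ex=np.array([.9785,.2064]);d=b+66*ey-r.x[:2];print('stud rel',d@ex,d@ey)
E
```

```text
disc fit [563.34526958  85.27190219] 2.589709950570427
blue ((288.1920166015625, 155.5559844970703), (21.913469314575195, 6.260991096496582), 79.69515228271484) [583.89183202  -8.06719007]
stud rel 0.8396227013797048 -29.568940400174615
```

Call:
arm_command(
  series=[
    [0.45,-0.93,3.3,0,0,0,0],
    [0.45,-0.93,3.3,0,0,0,0],
    [0.45,-0.93,3.3,0,0,0,0],
    [0.45,-0.93,3.3,0,0,0,0],
    [0.45,-0.93,3.3,0,0,0,0],
    [0.45,-0.93,3.3,0,0,0,0],
    [0.45,-0.93,3.3,0,0,0,0],
    [0.45,-0.93,3.3,0,0,0,0],
    [0.45,-0.93,3.3,0,0,0,0],
    [0.45,-0.93,3.3,0,0,0,0],
    [0.45,0,0,-3,0,0,0],
    [0.45,0,0,-3,0,0,0],
    [0.45,0,0,-2,0,0,0],
    [0.45,0,0,0,0,0,0],
    [0.45,0,0,0,0,0,0],
  ],
)

```text
clock: 9.83
eef_pos: [563.6, 85.5, 78.6]
tool_rot: [-0.605, 1.569, -2.806]
force: [-0.5, -1.0, -0.1]
width: 38.5
```

Run:
```python
from h import *
st()
a=ctrl.get_image('scene')[165:275,335:470]
cv2.imwrite(f'pics/h.png',cv2.resize(cv2.convertScaleAbs(a,alpha=1.7),None,fx=5.4,fy=5.4,interpolation=cv2.INTER_CUBIC))
```

```text
t 9.83 p [563.6  85.5  78.6] jaw -36.09 app [-0.001 -0.001 -1.   ] F [-0.5 -1.  -0.1] T [-0.059  0.031 -0.039] w 38.5 q7 -1.0
```

View pics/h.png

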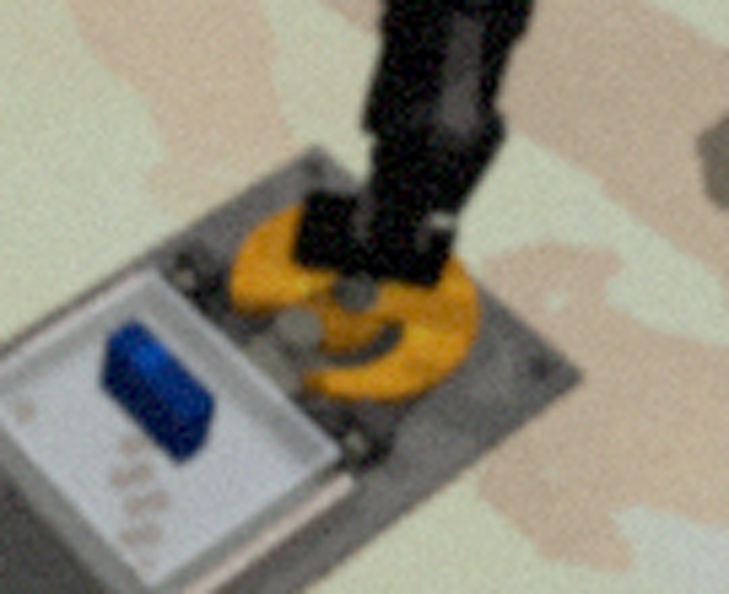

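The fingers stand over the bar (370,240) in line with it. Descending and closing.

Call:
arm_command(
  series=[
    [0.45,0.05,-0.1,-1.2,0,0,0],
    [0.45,0,0,-1.2,0,0,0],
    [0.45,0,0,-1.0,0,0,0],
    [0.45,0,0,-0.6,0,0,0],
    [0.45,0,0,-0.2,0,0,0],
    [0.45,0,0,0,0,0,0],
    [0,0,0,0,0,0,0],
    [0,0,0,0,0,0,0],
    [0,0,0,0,0,0,0],
    [0,0,0,0,0,0,0],
    [0,0,0,0,0,0,0],
    [0,0,0,0,0,0,0],
    [0,0,0,0,0,0,0],
    [0,0,0,0,0,0,0],
  ],
)

```text
clock: 11.05
eef_pos: [563.2, 85.7, 36.9]
tool_rot: [-1.419, 1.568, 2.663]
force: [-5.0, 3.8, 3.2]
width: 13.1
```

```bash
python3 -c "
from h import *
for i in range(3): st(); ctrl.get_image('top')"
```

```text
t 11.05 p [563.2  85.7  36.9] jaw -36.09 app [-0.002  0.001 -1.   ] F [-5.   3.8  3.2] T [ 0.639  0.957 -0.212] w 13.1 q7 -1.01
t 11.1 p [563.3  85.7  37. ] jaw -36.08 app [-0.002  0.001 -1.   ] F [-5.   4.5  4.5] T [ 0.655  1.001 -0.263] w 13.2 q7 -1.01
t 11.15 p [563.3  85.8  37. ] jaw -36.08 app [-0.002  0.001 -1.   ] F [-3.1  2.7  3.8] T [ 0.605  0.991 -0.29 ] w 13.1 q7 -1.01
```

Call:
arm_command(
  series=[
    [0,-0.05,0.05,0,0,0,0],
    [0,-0.05,0.05,0,0,0,0],
    [0,0,0,0,0,0,-1],
    [0,0,0,0,0,0,-2],
    [0,0,0,0,0,0,-2],
    [0,0,0,0,0,0,-2],
    [0,0,0,0,0,0,-2],
    [0,0,0,0,0,0,-2],
    [0,0,0,0,0,0,-2],
    [0,0,0,0,0,0,-2],
    [0,0,0,0,0,0,-2],
  ],
)

```text
clock: 12.12
eef_pos: [563.2, 85.8, 36.9]
tool_rot: [-0.622, 1.57, -3.12]
force: [-4.5, 1.7, 5.2]
width: 13.3
```

```bash
cat >> h.py <<'E'
def tq():
    s=ctrl.read_state(); M=R.from_euler('xyz',s['tool_rot']).as_matrix();j=np.degrees(np.arctan2(M[1,1],M[0,1]))
    print('t',round(s['clock'],2),'j',round((-35.1-j)/57.296,3),'Tz',round(s['torque'][2],3),'tau7',round(s['tau'][6],3),'F',np.round(s['force'],1),'p',np.round(s['eef_pos'],1),'w',round(s['width'],1))
E
python3 -c "
from h import *
tq()"
```

```text
t 12.12 j 0.315 Tz 0.337 tau7 -0.007 F [-4.5  1.7  5.2] p [563.2  85.8  36.9] w 13.3
```

Call:
arm_command(
  series=[
    [0,-0.05,0.02,0,0,0,-1.5],
    [0,-0.05,0,0,0,0,-1.5],
    [0,0,0,0,0,0,-1.5],
    [0,0,0,0,0,0,-1.5],
  ],
)

```text
clock: 12.45
eef_pos: [563.2, 85.8, 36.9]
tool_rot: [2.73, 1.57, 0.127]
force: [-1.5, 1.7, 5.6]
width: 12.8
```

```bash
python3 -c "
from h import *
tq()"
```

```text
t 12.45 j 0.42 Tz 0.317 tau7 -0.071 F [-1.5  1.7  5.6] p [563.2  85.8  36.9] w 12.8
```

Call:
arm_command(
  series=[
    [0,0,0,0,0,0,-1.5],
    [0,0,0,0,0,0,-1.5],
    [0,0,0,0,0,0,-1.5],
  ],
)

```text
clock: 12.7
eef_pos: [563.2, 85.8, 36.9]
tool_rot: [2.868, 1.57, 0.185]
force: [-1.6, 2.0, 6.3]
width: 13.2
```

```bash
python3 -c "
from h import *
tq()"
```

```text
t 12.7 j 0.499 Tz 0.268 tau7 -0.076 F [-1.6  2.   6.3] p [563.2  85.8  36.9] w 13.2
```

Call:
arm_command(
  series=[
    [0,0,0,0,0,0,-1.5],
    [0,0,0,0,0,0,-1.5],
  ],
)

```text
clock: 12.87
eef_pos: [563.2, 85.9, 36.9]
tool_rot: [2.932, 1.57, 0.198]
force: [-2.1, 1.6, 5.3]
width: 13.1
```

```bash
python3 -c "
from h import *
tq()"
```

```text
t 12.87 j 0.551 Tz 0.311 tau7 -0.077 F [-2.1  1.6  5.3] p [563.2  85.9  36.9] w 13.1
```

Call:
arm_command(
  series=[
    [0,0,0,0,0,0,-1.5],
    [0,0,0,0,0,0,-1.5],
  ],
)

```text
clock: 13.03
eef_pos: [563.2, 85.9, 36.9]
tool_rot: [3.018, 1.57, 0.231]
force: [-2.3, 1.3, 5.0]
width: 12.9
```

```bash
python3 -c "
from h import *
tq()"
```

```text
t 13.03 j 0.604 Tz 0.267 tau7 -0.077 F [-2.3  1.3  5. ] p [563.2  85.9  36.9] w 12.9
```

Call:
arm_command(
  series=[
    [0,0,0,0,0,0,-1.5],
    [0,0,0,0,0,0,-1.5],
  ],
)

```text
clock: 13.2
eef_pos: [563.2, 85.9, 36.9]
tool_rot: [3.045, 1.57, 0.205]
force: [-2.5, 0.7, 5.4]
width: 13.0
```

```bash
python3 -c "
from h import *
tq()"
```

```text
t 13.2 j 0.656 Tz 0.256 tau7 -0.077 F [-2.5  0.7  5.4] p [563.2  85.9  36.9] w 13.0
```

Call:
arm_command(
  series=[
    [0,0,0,0,0,0,-1.5],
    [0,0,0,0,0,0,-1.5],
  ],
)

```text
clock: 13.37
eef_pos: [563.2, 85.9, 36.9]
tool_rot: [-3.137, 1.57, 0.254]
force: [-1.1, 1.9, 5.5]
width: 13.1
```

```bash
python3 -c "
from h import *
tq()"
```

```text
t 13.37 j 0.708 Tz 0.301 tau7 -0.077 F [-1.1  1.9  5.5] p [563.2  85.9  36.9] w 13.1
```

Call:
arm_command(
  series=[
    [0,0,0,0,0,0,-1.5],
    [0,0,0,0,0,0,-1.5],
  ],
)

```text
clock: 13.53
eef_pos: [563.2, 85.9, 36.9]
tool_rot: [-3.106, 1.57, 0.233]
force: [-1.8, 1.8, 4.7]
width: 12.7
```

```bash
python3 -c "
from h import *
tq()"
```

```text
t 13.53 j 0.761 Tz 0.286 tau7 -0.081 F [-1.8  1.8  4.7] p [563.2  85.9  36.9] w 12.7
```

Call:
arm_command(
  series=[
    [0,0,0,0,0,0,-1.5],
    [0,0,0,0,0,0,-1.5],
  ],
)

```text
clock: 13.7
eef_pos: [563.2, 85.9, 36.9]
tool_rot: [-3.058, 1.57, 0.228]
force: [-1.8, 2.4, 5.5]
width: 12.8
```

```bash
python3 -c "
from h import *
tq()"
```

```text
t 13.7 j 0.813 Tz 0.233 tau7 -0.087 F [-1.8  2.4  5.5] p [563.2  85.9  36.9] w 12.8
```

Call:
arm_command(
  series=[
    [0,0,0,0,0,0,-1.5],
    [0,0,0,0,0,0,-1.5],
  ],
)

```text
clock: 13.87
eef_pos: [563.2, 85.9, 36.9]
tool_rot: [-3.036, 1.57, 0.198]
force: [-2.3, 2.4, 5.1]
width: 13.3
```

```bash
python3 -c "
from h import *
tq()"
```

```text
t 13.87 j 0.865 Tz 0.335 tau7 -0.122 F [-2.3  2.4  5.1] p [563.2  85.9  36.9] w 13.3
```

Call:
arm_command(
  series=[
    [0,0,0,0,0,0,-1.5],
    [0,0,0,0,0,0,-1.5],
  ],
)

```text
clock: 14.03
eef_pos: [563.2, 85.9, 36.9]
tool_rot: [-2.996, 1.57, 0.186]
force: [-2.7, 1.1, 5.2]
width: 13.2
```

```bash
python3 -c "
from h import *
tq()"
```

```text
t 14.03 j 0.918 Tz 0.353 tau7 -0.169 F [-2.7  1.1  5.2] p [563.2  85.9  36.9] w 13.2
```

Call:
arm_command(
  series=[
    [0,0,0,0,0,0,-1.5],
    [0,0,0,0,0,0,-1.5],
  ],
)

```text
clock: 14.2
eef_pos: [563.2, 85.9, 36.9]
tool_rot: [-2.993, 1.57, 0.137]
force: [-2.8, 1.7, 5.1]
width: 13.0
```

```bash
python3 -c "
from h import *
tq()"
```

```text
t 14.2 j 0.97 Tz 0.447 tau7 -0.238 F [-2.8  1.7  5.1] p [563.2  85.9  36.9] w 13.0
```

Call:
arm_command(
  series=[
    [0,0,0,0,0,0,-1.5],
    [0,0,0,0,0,0,-1.5],
  ],
)

```text
clock: 14.37
eef_pos: [563.3, 85.9, 36.9]
tool_rot: [-3.01, 1.57, 0.068]
force: [-3.6, 1.9, 4.5]
width: 12.9
```

```bash
python3 -c "
from h import *
tq()"
```

```text
t 14.37 j 1.022 Tz 0.502 tau7 -0.284 F [-3.6  1.9  4.5] p [563.3  85.9  36.9] w 12.9
```

Call:
arm_command(
  series=[
    [0,0,0,0,0,0,-1.5],
    [0,0,0,0,0,0,-1.5],
  ],
)

```text
clock: 14.53
eef_pos: [563.3, 85.9, 36.9]
tool_rot: [-2.999, 1.57, 0.027]
force: [-1.9, 1.7, 5.6]
width: 12.9
```

```bash
python3 -c "
from h import *
tq()"
```

```text
t 14.53 j 1.074 Tz 0.551 tau7 -0.32 F [-1.9  1.7  5.6] p [563.3  85.9  36.9] w 12.9
```

Call:
arm_command(
  series=[
    [0,0,0,0,0,0,0],
    [0,0,0,0,0,0,0],
    [0,0,0,0,0,0,0],
  ],
)

```text
clock: 14.78
eef_pos: [563.2, 85.9, 36.9]
tool_rot: [-2.85, 1.57, 0.176]
force: [-0.9, 1.9, 4.7]
width: 12.9
```

```bash
python3 -c "
from h import *
for i in range(4): tq(); ctrl.get_image('scene')"
```

```text
t 14.78 j 1.074 Tz 0.301 tau7 -0.251 F [-0.9  1.9  4.7] p [563.2  85.9  36.9] w 12.9
t 14.83 j 1.074 Tz 0.257 tau7 -0.253 F [-1.3  1.7  5.7] p [563.2  85.9  36.9] w 12.8
t 14.88 j 1.074 Tz 0.228 tau7 -0.255 F [-2.9  1.6  4.4] p [563.2  85.9  36.9] w 13.0
t 14.93 j 1.074 Tz 0.24 tau7 -0.256 F [-2.8  1.5  4.7] p [563.2  85.9  36.9] w 13.2
```

Call:
arm_command(
  series=[
    [0,0,0,0,0,0,0],
    [0,0,0,0,0,0,0],
    [0,0,0,0,0,0,0],
    [0,0,0,0,0,0,0],
    [0,0,0,0,0,0,0],
    [0,0,0,0,0,0,0],
    [0,0,0,0,0,0,0],
    [0,0,0,0,0,0,0],
    [0,0,0,0,0,0,0],
    [0,0,0,0,0,0,0],
    [0,0,0,0,0,0,0],
    [0,0,0,0,0,0,0],
  ],
)

```text
clock: 15.98
eef_pos: [563.2, 85.9, 36.9]
tool_rot: [-2.794, 1.57, 0.232]
force: [-2.5, 2.4, 5.6]
width: 12.9
```

```bash
python3 -c "
from h import *
for i in range(4): tq(); ctrl.get_image('scene')"
```

```text
t 15.98 j 1.074 Tz 0.304 tau7 -0.257 F [-2.5  2.4  5.6] p [563.2  85.9  36.9] w 12.9
t 16.03 j 1.074 Tz 0.232 tau7 -0.257 F [-2.8  2.3  5.5] p [563.2  85.9  36.9] w 13.2
t 16.08 j 1.074 Tz 0.297 tau7 -0.257 F [-1.3  1.6  5. ] p [563.2  85.9  36.9] w 13.2
t 16.13 j 1.074 Tz 0.273 tau7 -0.257 F [-1.5  2.1  5.2] p [563.2  85.9  36.9] w 13.0
```

The held torque is steady. The turning torque rose 0.27 N m, from first touch at about joint 0.82 to the present 1.074, which is 0.25 rad past touch. I'll release and look.

Call:
arm_command(
  series=[
    [0.45,0,0,0,0,0,0],
    [0.45,0,0,0,0,0,0],
    [0.45,0,0,0,0,0,0],
    [0.45,0,0,0,0,0,0],
    [0.45,0,0,0,0,0,0],
    [0.45,0,0,1,0,0,0],
    [0.45,0,0,2,0,0,0],
    [0.45,0,0,3,0,0,0],
    [0.45,0,0,3,0,0,0],
    [0.45,1,-3.3,1,0,0,0],
    [0.45,1,-3.3,0,0,0,0],
    [0.45,1,-3.3,0,0,0,0],
    [0.45,1,-3.3,0,0,0,0],
    [0.45,1,-3.3,0,0,0,0],
    [0.45,1,-3.3,0,0,0,0],
    [0.45,1,-3.3,0,0,0,0],
    [0.45,1,-3.3,0,0,0,0],
    [0.45,1,-3.3,0,0,0,0],
    [0.45,0,-3.3,0,0,0,0],
    [0.45,0,0,0,0,0,0],
  ],
)

```text
clock: 17.85
eef_pos: [650.9, -255.7, 137.5]
tool_rot: [1.736, 1.562, -1.53]
force: [-1.3, -2.1, 0.4]
width: 37.9
```

Run:
```python
from h import *
st()
img=ctrl.get_image('top');a=img[105:220,195:365];cv2.imwrite('pics/top2.png',img)
cv2.imwrite(f'pics/k_top.png',cv2.resize(cv2.convertScaleAbs(a,alpha=1.6),None,fx=4.7,fy=4.7,interpolation=cv2.INTER_CUBIC))
hsv=cv2.cvtColor(img,cv2.COLOR_BGR2HSV)
m=((hsv[...,0]>100)&(hsv[...,0]<125)&(hsv[...,1]>150)).astype(np.uint8);m[:,:270]=0;m[:,315:]=0;m[:130]=0;m[180:]=0
cc=max(cv2.findContours(m,0,2)[0],key=cv2.contourArea);rr=cv2.minAreaRect(cc);b=at('top',*rr[0],60)[:2];print('blue',rr,b)
cam=np.array([563.3,85.9]);ey=np.array([-.2064,.9785]);ex=np.array([.9785,.2064]);d=b+66*ey-cam;print('stud rel',d@ex,d@ey)
```

```text
t 17.85 p [ 650.9 -255.7  137.5] jaw -97.16 app [ 0.    -0.009 -1.   ] F [-1.3 -2.1  0.4] T [-0.173  0.104  0.022] w 37.9 q7 -1.26
blue ((286.5, 157.50001525878906), (21.86506462097168, 6.411561012268066), 80.53767395019531) [580.46107011  -5.24082958]
stud rel -2.019360118704523 -26.71917475532788
```

View pics/k_top.png

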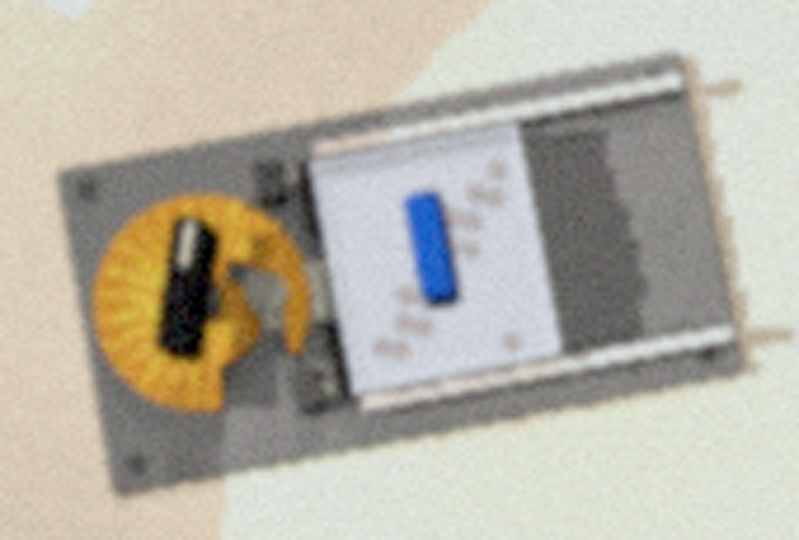

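The bar (190,285) now stands 18° clockwise of the cradle's x, against −18.6° expected for joint 1.07. The stud is drawn into the slot, and the gripper is clear and still. Handing in.

Run:
```python
from h import *
a=cv2.imread('pics/top0.png');b=ctrl.get_image('top');cv2.imwrite('pics/top3.png',b)
for l in ['cassette']: print([(np.round(d['centre']).tolist(),round(d['conf'],2)) for d in ctrl.spot_in(l,'top')])
st(); print(ctrl.finish_job())
```

```text
[([366.0, -45.0, 24.0], 0.9), ([574.0, 0.0, 32.0], 0.8), ([604.0, -221.0, 24.0], 0.74)]
t 18.0 p [ 652.3 -244.3  136.9] jaw -96.66 app [-0.     0.001 -1.   ] F [0.1 0.9 0.6] T [ 0.063  0.028 -0.004] w 38.5 q7 -1.26
the job is handed in; nothing more can be done
None
```

The cassette is drawn in against the buffer at what I estimate is 13–15 N, about 2 mm of squeeze. The job was handed in at 18 s with the gripper open and well clear. I could not measure the squeeze itself, so that figure comes from the torque and the cam angle.

**What I did:** I gripped the clear cassette by its blue block and slid it about 50 mm, creeping at the end, until the stud stood in the cam's mouth roughly 29.5 mm from the axis. I then turned the cam clockwise by its bar. The turning torque began to rise at about joint 0.82, and I stopped at 1.074, 0.25 rad past first touch.

**Checks that agreed:**
- The turning torque rose by about 0.27 N m, which fits 13–15 N on the buffer.
- After release, the top picture shows the bar at the expected angle, so the cam stayed where I left it, with the stud in the slot.

**Checks that were less clear:**
- The torque while holding still read about 0.26 N m, against 0.11–0.15 expected for 14 N. I took the extra to be leftover cam friction and did not confirm it.
- The picture put the stud about 26.7 mm from the axis, against about 25.5 expected, which is within the camera's error.
- The last detection found the pink cassette and one purple one where they had been. It did not report the other purple one, which the gripper may have been hiding. I touched none of the look-alikes.

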